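# Shut and bolt the case box over the plaster model

### The job

The plaster dental model is ready to be put away in one of the two compartments of the dark grey case box with black lids. With the fingertips, push the lid of the model's compartment all the way down, then push that same lid's small steel bolt, by its knob, fully across to the left, as seen from the robot, so that it locks the lid. Leave the other compartment's lid and bolt, the things in the box and everything standing round it where they are, and lift nothing.

Things in the scene. Friction and masses are not known exactly. Their poses are not given: they have to be found in the camera images.
- case_box: Fixed dark grey box, 100 (x) x 214 (y) x 46 mm high; origin: centre of its underside; x points away from the robot at yaw 0, +y is its left. Position and yaw (to 0.3 rad) vary. A middle divider makes a left (+y) and a right compartment, 90 x 100 mm, walls and floor 5 mm. A ledge along its front (x -75 to -49 mm, top at 44 mm) carries two bolts; its fixed parts end 60 mm above the work surface.
- plaster_model: Beige plaster arch model with teeth, 62 x 66 x 28 mm, lying in one compartment (left or right, varies); origin at the centre of its underside. Its compartment is the one to shut: left if its y in the box's frame is positive.
- wax_block: Bar of red modelling wax, 16 x 70 x 12 mm, lying in the other compartment, which stays open; origin at the centre of its underside.
- left_lid (a joint): Left lid's hinge, rad: 0 shut on the box, grows as it opens, stop 1.6, starts at 1.25 to 1.5. Black plate 100 (box x) x 105 x 5 mm, hinged on the box's outer left wall; open, it stands up there; shutting, its free edge swings to the box's middle. Stiff (0.11 N m, 1.6 N at 70 mm): it stays where left and must be pushed all the way. A steel tab at its front edge goes under the bolt.
- right_lid (a joint): Hinge of the right lid, the mirror image of the left one (hinged on the outer right wall), same values and stiffness.
- left_lid_hinge (a point): Point on the left lid's hinge line, at the middle of its length: box frame (0, +107, 46) mm. The line runs along the box's x. The open lid's outer face lies 5 mm from the hinge line on the outer side; shut, the lid's top is 51 mm above the surface.
- right_lid_hinge (a point): The same for the right lid: box frame (0, -107, 46) mm.
- left_lid_edge (a point): Middle of the left lid's free edge, on its outer (shut: top) face, 105 mm from the hinge line.
- right_lid_edge (a point): The same for the right lid.
- left_bolt (a joint): Sliding bolt on the ledge in front of the left compartment, m: 0 = back, grows as the bolt moves along the box's +y (to the box's left), 0.028 = fully across at its stop, over the lid's tab. Starts at 0 to 0.004. It has no spring and stays where it is left; friction about 1.5 N.
- right_bolt (a joint): The same bolt in front of the right compartment; it also locks by moving along the box's +y.
- left_bolt_knob (a point): Centre of the top of the left bolt's upright round knob: 13 mm in diameter, 20 mm tall, from 57 to 77 mm above the surface. At joint value 0 it is at box frame (-62, +20.5, 77) mm. Push it on its -y side.
- right_bolt_knob (a point): The same for the right bolt: at joint value 0 at box frame (-62, -84.5, 77) mm.
- separator_bottle: Bystander: white round bottle with a blue cap, 42 mm in diameter, 103 mm tall, to the right of the box; origin at the centre of its underside.
- polishing_tin: Bystander: round tin 64 mm in diameter, 28 mm tall, to the right of the box; origin at the centre of its underside.
- etch_liquid: Bystander: small bottle 26 mm in diameter, 63 mm tall, to the left of the box near the front; origin at the centre of its underside.
- cassette_d: Bystander: flat milling blank in its square frame, 119 x 122 x 17 mm, at the front right; origin at the centre of its underside.
Things that resemble listed ones, but are neither listed nor needed, are in the scene too. Of the things that look like the case_box, the larger one is meant.

How it is judged:
By the outcome, as a careful person would: the job done as asked, in the order asked, and still so for the second after the job is handed in, with the robot touching nothing.
It also fails if it takes over 42 s, if anything falls off the work surface, if the arm or the gripper's body presses on something with over 40 N, if the wrist force passes 120 N, or if a joint passes its speed limit or range.

### The arm

A 7-joint arm with a two-finger parallel gripper is mounted at the origin on a cart in front of the work surface, level with it; the furniture and walls round the work are solid. World frame = base frame: x ahead of the robot, y to its left, z up, the work surface at z = 0. Lengths are in m, angles in rad, forces in N, time in s.
With the tool pointing down it reaches from about 0.425 to 0.925 m from the base axis. Payload 6.8 kg.
Tool frame: the origin (TCP) lies on the centre line of the jaws, within the pads' length; the fingertips stand 14 mm ahead of it and the grasp point (between the pads) lies 5 mm behind it (bot.finger_overhang is the distance from the TCP to the fingertips, in m); z points along the fingers, y is the line along which they close (so a half turn about z gives the same grasp; the last joint's range is limited). The gripper opens to 85 mm and grips with 20 to 120 N. Pads are 22 mm wide; open, the fingers measure 114 mm over their backs; the gripper's body (76 mm by 85 mm) begins 54 mm behind the grasp point. The pads swing forward as they close: fully open they stand 13 mm farther back than shut.
Start: joints at [1.068, 0.477, 0.022, 1.555, -0.011, 1.109, -0.083], TCP at [0.26, -0.623, 0.245] pointing down, gripper open.
Joint ranges: [-2.96, 2.96], [-0.34, 2.1], [-1.41, 1.46], [0.24, 2.44], [-1.37, 4.51], [0.17, 1.92], [-2.96, 2.96]. Speed limits (rad/s): [2.39, 2.39, 3.14, 3.14, 3.14, 3.14, 3.14].

### API

Orientations are given as a unit quaternion [w, x, y, z].
In Python, from station import bot gives the robot as it stands.
- The arm moves only by the shell command python3 -m inch 'ROWS' [OPENING] [FORCE]. ROWS is JSON, a list of rows, each a list of 4 numbers: the shift along the tool's x, y, z in m, then the turn about the tool's z in degrees. A call has 1 to 12 rows; each row shifts and turns the commanded pose from where the row before left it, along the tool's axes as they then stand; what a row does not reach is not made up. A row lasts 1/10 s, in which the tool goes at most 50 mm and 8.59 degrees, less where a joint would pass 70% of its speed; a pose out of reach is approached as far as the arm can. A call is refused whole if a number of a shift passes 0.05 or a number of a turn 8.59, either way. A call with a gripper value outside its range is refused whole. OPENING is the finger opening in m, from 0 to 0.0854, set as the call begins (- or left out, the last holds). The fingers move at their own pace and stop on an object; FORCE is the grip in N (left out, the last holds). Time passes only in rows, so rows that do not move let the fingers close. It gives the time, the measured TCP pose, the force, the opening and the grip force at its end, in the units of the state.
- bot.get_obs(): the state, without advancing time (a new reading comes with each control period).
- bot.read_camera(name): name is "side" or "top"; returns a dict with "color" (420x560x3 uint8, red, green, blue), "mtx" (3x3 intrinsics, pixels), "world_from_camera" (4x4, takes a point from camera to world coordinates). Camera axes: x right, y up, looking along -z (the intrinsics and any distortion apply to the point x, -y, -z); pixel columns grow to the right and rows downward; lengths in m; the calibration is good to about 2 mm. A picture is of the moment at which its call begins. There is no depth.
- bot.hand_in(): hands the job in; it is judged then, once.
The state is a dict: "t": time; "q": joint angles; "joint_vel": joint speeds; "joint_torque": joint torques, N m; "eef_pos": TCP position; "tool_rot": TCP orientation; "contact_force": force on the tool from outside, world axes, zero at the start; "torque": the same for the moment, N m; "gripper_width": opening from 0.0 (shut) to 1.0 (fully open); "grasp_force": force on a finger pad.
Only numpy, scipy, OpenCV 4.12 (cv2) and the standard library are available. Lean on these libraries where they do the work, as an engineer would, in place of code of your own. Each camera call takes 0.05 s, during which the arm holds its last target. There are 200 camera calls.

## Working session

There is one attempt and no reset: what is moved stays moved. The work goes in short steps, Python scripts to look and compute and a shell command to move; the robot and the scene stay as the last step left them, time stands still between calls to the robot, and variables do not carry over. Pictures are saved under pics/ and viewed, at most 10 in all, crops included, and the job is handed in when it is done.

```bash
mkdir -p pics; cat > h.py <<'E'
import numpy as np,cv2
from station import bot
def snap(n,f):
    r=bot.read_camera(n); cv2.imwrite(f,r["color"][:,:,::-1]); np.savez(f"{n}.npz",c=r["color"],K=r["mtx"],T=r["world_from_camera"]); return r
def ray(n,u,v):
    d=np.load(f"{n}.npz"); p=np.linalg.inv(d["K"])@[u,v,1]; T=d["T"]
    return T[:3,3],T[:3,:3]@[p[0],-p[1],-p[2]]
def onz(n,u,v,z):
    o,d=ray(n,u,v); return o+d*(z-o[2])/d[2]
def proj(n,P):
    d=np.load(f"{n}.npz"); c=np.linalg.inv(d["T"])@np.append(P,1); q=d["K"]@[c[0],-c[1],-c[2]]; return q[:2]/q[2]
E
python3 - <<'E'
from h import *
for n in("top","side"):
    r=snap(n,f"pics/{n}0.png"); print(n,r["mtx"].round(1).tolist(),r["world_from_camera"].round(3).tolist(), [k for k in r])
o=bot.get_obs();print(o["t"],o["eef_pos"],o["tool_rot"])
E
```

```text
top [[519.7, 0.0, 281.4], [0.0, 519.7, 205.5], [0.0, 0.0, 1.0]] [[0.028, 0.988, -0.15, 0.317], [-1.0, 0.027, -0.007, -0.059], [-0.003, 0.15, 0.989, 1.351], [0.0, 0.0, 0.0, 1.0]] ['color', 'mtx', 'world_from_camera']
side [[518.3, 0.0, 285.4], [0.0, 518.3, 205.8], [0.0, 0.0, 1.0]] [[-0.977, 0.095, -0.192, 0.255], [-0.213, -0.507, 0.835, 1.028], [-0.018, 0.857, 0.515, 0.724], [0.0, 0.0, 0.0, 1.0]] ['color', 'mtx', 'world_from_camera']
0.1 [ 0.25941679 -0.62259726  0.24442599] [-8.02720936e-04  9.80580153e-01  1.96117000e-01 -2.01676232e-04]
```

View pics/top0.png

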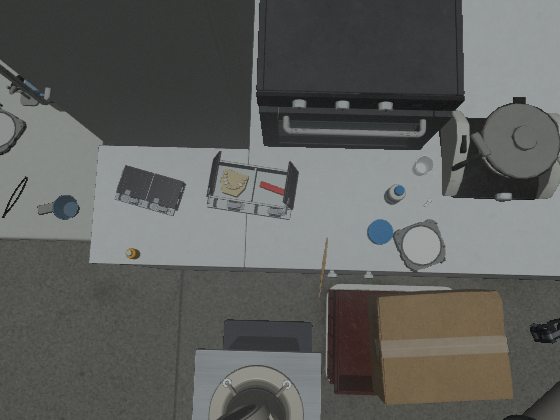

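View pics/side0.png

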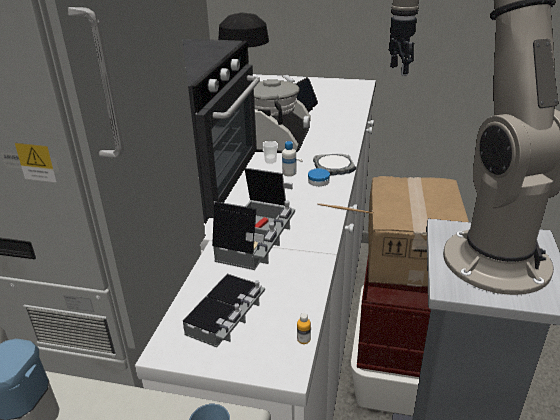

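Top view: two candidate boxes, an open one at about (252,188) px and a shut, smaller one at (150,190). The open one is larger and holds the plaster model (234,182) and red wax (271,188), so it is the case_box. The model is on the image's left, which is +y, so it's the left lid. I'll confirm this in an enlarged crop.

```bash
python3 - <<'E'
from h import *
a=np.load("top.npz")["c"][140:225,195:310,::-1]; b=np.load("side.npz")["c"][160:275,200:310,::-1]
A=cv2.resize(a,None,fx=4.8,fy=4.8,interpolation=cv2.INTER_CUBIC)[:,:552]
A=cv2.resize(a,(460,340),interpolation=cv2.INTER_CUBIC);B=cv2.resize(b,(330,345),interpolation=cv2.INTER_CUBIC)[:340]
cv2.imwrite("pics/crop0.png",np.clip(np.hstack([A,B])*1.6,0,255).astype(np.uint8))
for u,v in((252,188),(150,190)): print(onz("top",u,v,.04))
c=np.load("top.npz")["c"].astype(int); h=cv2.cvtColor(c.astype(np.uint8),cv2.COLOR_RGB2HSV)
m=((h[...,1]>150)&((h[...,0]<6)|(h[...,0]>174))&(h[...,2]>80)).astype(np.uint8); m[:150]=0;m[210:]=0;m[:,:200]=0;m[:,310:]=0
v,u=np.nonzero(m);r=cv2.minAreaRect(np.c_[u,v].astype(np.float32));print("wax",r)
bp=cv2.boxPoints(r);print([onz("top",*p,.017).round(4).tolist() for p in bp])
E
```

```text
[0.55978984 0.02698363 0.04      ]
[0.54734951 0.28846689 0.04      ]
wax ((0.0, 0.0), (0.0, 0.0), 0.0)
[[1.0735, 0.7453, 0.017], [1.0735, 0.7453, 0.017], [1.0735, 0.7453, 0.017], [1.0735, 0.7453, 0.017]]
```

View pics/crop0.png

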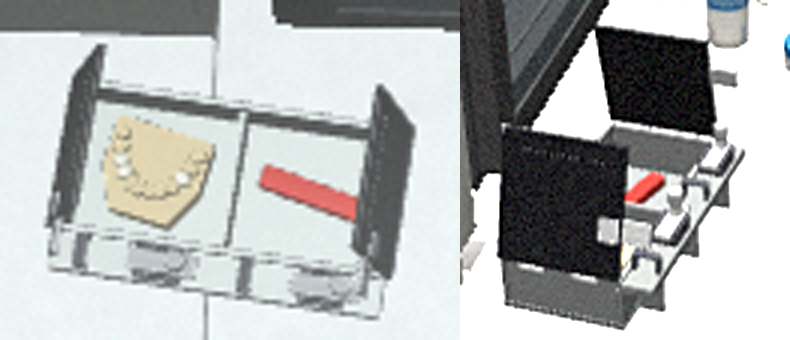

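The crop confirms it. The large open box has the model in its left compartment and the wax in the right, and both knobs show in the side view at about px (272,223) and (287,204). Next I'll work out the pose.

```bash
python3 - <<'E'
from h import *
T=lambda x,y:(195+x/4-.4,140+y/4-.4); S=lambda x,y:(200+(x-460)/3-.3,160+y/3-.3)
pts=[("top",T(244,111),(47,0,46)),("top",T(228,247),(-47,0,46)),("top",T(47,270),(-75,107,44)),("top",T(382,318),(-75,-107,44)),
("side",S(675,188),(-62,22.5,77)),("side",S(722,130),(-62,-82.5,77)),("side",S(508,303),(50,107,0)),("side",S(622,328),(-50,107,0))]
Q=np.array([onz(n,*p,b[2]/1000) for n,p,b in pts]); L=np.array([b for _,_,b in pts])/1000
for q in Q: print(q.round(4))
from scipy.optimize import least_squares
def R(a):return np.array([[np.cos(a),-np.sin(a)],[np.sin(a),np.cos(a)]])
f=lambda s:(L[:,:2]@R(s[2]).T+s[:2]-Q[:,:2])
s=least_squares(lambda s:f(s).ravel(),[.56,.03,0],loss="soft_l1",f_scale=.003).x
print(s.round(4));print((f(s)*1000).round(1))
W=lambda b:np.append(R(s[2])@np.array(b[:2])/1000+s[:2],b[2]/1000)
o1=S(505,125);o2=S(630,147)
# lid angle from side view: edge points project
for q in (1.2,1.25,1.3,1.35,1.4,1.45,1.5):
    e=[(x,107-105*np.cos(q)+5*np.sin(q),46+105*np.sin(q)+5*np.cos(q)) for x in(50,-50)]
    print(q,[proj("side",W(p)).round(1).tolist() for p in e],[proj("top",W(p)).round(1).tolist() for p in e])
print(o1,o2,"top",T(103,45),T(65,155))
for b in((0,107,46),(-62,20.5,77),(-62,12,77)):print(b,W(b).round(4))
E
```

```text
[0.6129 0.0193 0.046 ]
[0.5241 0.0263 0.046 ]
[0.5065 0.141  0.044 ]
[ 0.4816 -0.0728  0.044 ]
[0.5111 0.0583 0.077 ]
[ 0.494  -0.0334  0.077 ]
[0.6298 0.1258 0.    ]
[0.5351 0.139  0.    ]
[ 0.5684  0.0259 -0.1295]
[[  2.1   0.5]
 [ -2.4   5.6]
 [  1.3   0.6]
 [ -1.5   2.2]
 [ -1.3  -2.1]
 [  2.2 -14.5]
 [  1.9  -0.3]
 [ -2.5  -0.6]]
1.2 [[215.9, 199.3], [257.5, 206.5]] [[223.0, 151.2], [215.7, 192.0]]
1.25 [[214.8, 199.8], [256.6, 207.0]] [[220.9, 150.8], [213.5, 191.6]]
1.3 [[213.7, 200.4], [255.7, 207.7]] [[218.7, 150.3], [211.3, 191.1]]
1.35 [[212.6, 201.1], [254.7, 208.5]] [[216.5, 149.9], [209.0, 190.7]]
1.4 [[211.5, 201.9], [253.8, 209.4]] [[214.3, 149.4], [206.8, 190.3]]
1.45 [[210.4, 202.9], [252.8, 210.4]] [[212.1, 149.0], [204.6, 189.9]]
1.5 [[209.3, 204.0], [251.8, 211.5]] [[209.9, 148.7], [202.4, 189.6]]
(214.7, 201.36666666666665) (256.3666666666667, 208.7) top (220.35, 150.85) (210.85, 178.35)
(0, 107, 46) [0.5822 0.132  0.046 ]
(-62, 20.5, 77) [0.5095 0.0542 0.077 ]
(-62, 12, 77) [0.5084 0.0458 0.077 ]
```

```bash
python3 - <<'E'
from h import *
def tri(a,b):
    o1,d1=ray("top",*a);o2,d2=ray("side",*b);d1/=np.linalg.norm(d1);d2/=np.linalg.norm(d2)
    t=np.linalg.lstsq(np.c_[d1,-d2],o2-o1,rcond=None)[0];p,q=o1+t[0]*d1,o2+t[1]*d2
    return ((p+q)/2).round(3),np.linalg.norm(p-q).round(3)
print("cardboard",tri((380,297),(375,180)),tri((385,405),(385,237)),tri((510,396),(470,237)))
print("handle left end",tri((288,128),(216,116)), "right",tri((422,128),(258,78)))
print("stick tip",tri((327,240),(318,205)), "fridge foot", onz("top",175,147,0), "pot",onz("top",460,195,.1))
print(bot.finger_overhang)
E
```

```text
cardboard (array([ 0.294, -0.305,  0.017]), np.float64(0.002)) (array([ 0.128, -0.322, -0.143]), np.float64(0.258)) (array([-0.063, -0.841, -0.496]), np.float64(0.053))
handle left end (array([ 0.657, -0.059,  0.279]), np.float64(0.018)) right (array([ 0.647, -0.345,  0.286]), np.float64(0.013))
stick tip (array([ 0.437, -0.171, -0.004]), np.float64(0.003)) fridge foot [0.67303544 0.23984509 0.        ] pot [ 0.54535802 -0.48513304  0.1       ]
0.014
```

```bash
python3 -m inch '[[0,0,0,7.5],[0,0,0,7.5],[0,0,0,7.5],[0,0,0,7.6],[0.01,-0.04,0,0],[0.01,-0.04,0,0],[0.01,-0.04,0,0],[0.01,-0.04,0,0],[0.01,-0.04,0,0],[0.01,-0.04,0,0],[0.01,-0.04,0,0],[0.01,-0.04,0,0]]' 0
python3 -m inch '[[0.01,-0.04,0,0],[0.01,-0.04,0,0],[0.01,-0.04,0,0],[0.01,-0.04,0,0],[0.01,-0.04,0,0],[0.01,-0.04,0,0],[0.01,-0.04,0,0],[0.01,-0.04,0,0],[0.01,-0.04,0,0],[0.01,-0.04,0,0],[0,-0.02,0,0],[0,0,0,0]]' 0
```

```text
t: 1.3
eef_pos: [0.3807, -0.3145, 0.2451]
tool_rot: [-0.0, 0.998, -0.065, -0.0]
contact_force: [0.4, -0.7, 0.0]
gripper_width: 0.003
grasp_force: 0.0
t: 2.5
eef_pos: [0.5343, 0.0913, 0.2449]
tool_rot: [-0.001, 0.998, -0.062, -0.0]
contact_force: [-0.7, 0.1, -0.1]
gripper_width: -0.003
grasp_force: 0.0
```

```bash
python3 -m inch '[[0.012,-0.037,0,0],[0.012,-0.037,0,0],[0,0,0.037,0],[0,0,0.037,0],[0,0,0.037,0],[0,0,0,0]]'
python3 - <<'E'
from h import *
a=snap("top","pics/x.png")["color"][140:225,195:310,::-1]; b=snap("side","pics/y.png")["color"][150:265,195:310,::-1]
cv2.imwrite("pics/c1.png",np.clip(np.hstack([cv2.resize(a,(460,340)),cv2.resize(b,(340,340))])*1.6,0,255).astype(np.uint8))
E
```

```text
t: 3.1
eef_pos: [0.5642, 0.1545, 0.1293]
tool_rot: [0.002, 0.998, -0.066, -0.005]
contact_force: [-0.5, -0.6, -0.4]
gripper_width: 0.0
grasp_force: 0.0
```

View pics/c1.png

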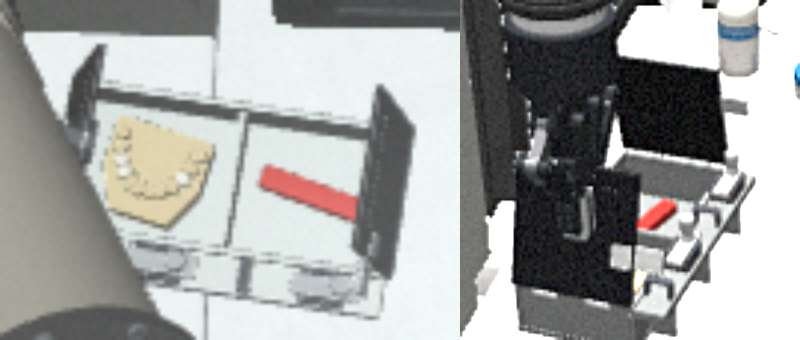

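The gripper stands outside the left lid (crop px 575,190) and touches nothing. I'll push the lid over now.

```bash
python3 -m inch '[[0,0.012,0,0],[0,0.012,0,0],[0,0.011,0,0],[0,0.010,0.001,0],[0,0.010,0.006,0],[0,0.009,0.008,0],[0,0.007,0.009,0],[0,0.007,0.009,0],[0,0.003,0.010,0],[0,0.003,0.009,0],[0,0,0,0]]'
python3 -m inch '[[0,0.001,0.007,0],[0,0.001,0.007,0],[0,0,0,0]]'
```

```text
t: 4.3
eef_pos: [0.5557, 0.0736, 0.0804]
tool_rot: [0.0, 0.998, -0.065, -0.002]
contact_force: [-0.6, 0.6, 0.6]
gripper_width: -0.002
grasp_force: 0.0
t: 4.6
eef_pos: [0.5561, 0.0722, 0.0673]
tool_rot: [0.0, 0.998, -0.065, -0.001]
contact_force: [0.5, 0.2, 0.2]
gripper_width: -0.002
grasp_force: 0.0
```

```bash
python3 -m inch '[[0,0,0.002,0],[0,0,0.002,0],[0,0,0,0]]'; python3 -m inch '[[0,0,0.002,0],[0,0,0.001,0],[0,0,0,0]]'
python3 - <<'E'
from h import *
a=snap("top","pics/x2.png")["color"][140:225,195:310,::-1]; b=snap("side","pics/y2.png")["color"][150:265,195:310,::-1]
cv2.imwrite("pics/c2.png",np.clip(np.hstack([cv2.resize(a,(460,340)),cv2.resize(b,(340,340))])*1.6,0,255).astype(np.uint8))
E
```

```text
t: 4.9
eef_pos: [0.5567, 0.0723, 0.065]
tool_rot: [0.0, 0.998, -0.065, 0.0]
contact_force: [-2.6, -1.6, 7.6]
gripper_width: -0.001
grasp_force: 3.6
t: 5.2
eef_pos: [0.5568, 0.0723, 0.0646]
tool_rot: [0.0, 0.998, -0.065, 0.0]
contact_force: [-10.3, -1.8, 33.0]
gripper_width: -0.001
grasp_force: 16.5
```

View pics/c2.png

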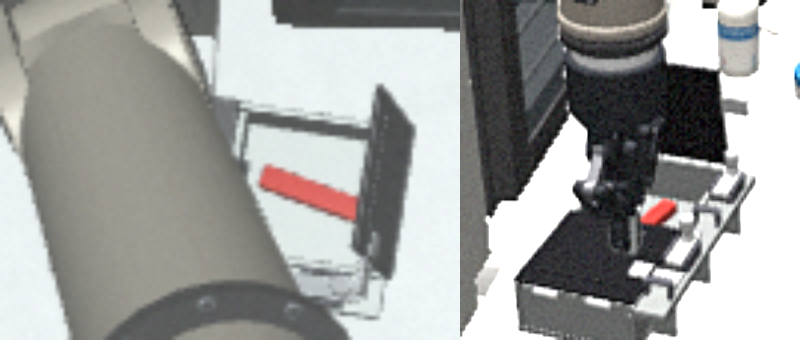

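The lid lies shut, with the fingertip at z 51 mm and 33 N on it. Next comes the bolt: lift, go to the right side of the left knob (crop px 687,215), and lower.

```bash
python3 -m inch '[[0,0,-0.03,0],[0,0,-0.03,0],[-0.022,0.029,0,0],[-0.022,0.029,0,0],[0,0,0,0]]'; python3 - <<'E'
from h import *
a=snap("top","pics/x3.png")["color"][140:225,195:310,::-1]; b=snap("side","pics/y3.png")["color"][150:265,195:310,::-1]
cv2.imwrite("pics/c3.png",np.clip(np.hstack([cv2.resize(a,(230,170)),cv2.resize(b[40:,40:],None,fx=7,fy=7,interpolation=cv2.INTER_CUBIC)[:170*3]]) if 0 else cv2.resize(b[35:,35:],(600,600),interpolation=cv2.INTER_CUBIC)*1.6,0,255).astype(np.uint8))
E
```

```text
t: 5.8
eef_pos: [0.502, 0.0162, 0.121]
tool_rot: [0.002, 0.998, -0.067, -0.002]
contact_force: [-0.5, 0.3, -1.2]
gripper_width: 0.003
grasp_force: 0.0
```

View pics/c3.png

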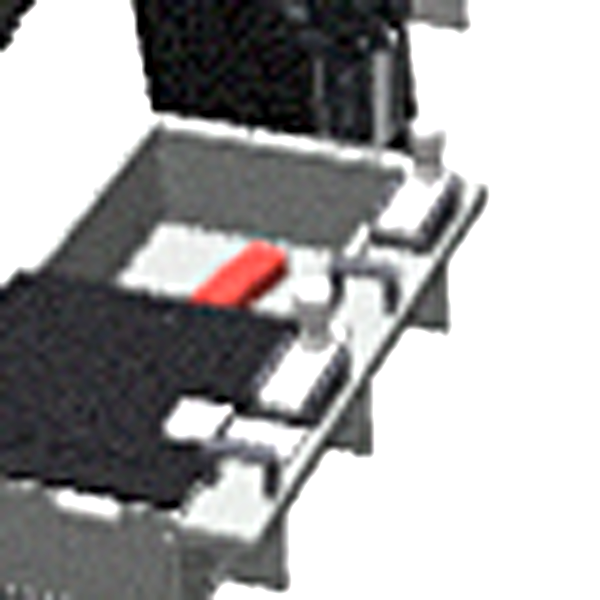

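The left lid is shut, and the left knob's bright top is at crop (315,280), with its grey lower part below. The finger is to its right, clear of the knob. I'll lower and push left.

```bash
python3 -m inch '[[0.002,0,0.022,0],[0,0,0.021,0],[0,0,0,0]]'; python3 -m inch '[[0,-0.006,0,0],[0,-0.006,0,0],[0,-0.006,0,0],[0,-0.005,0,0],[0,-0.005,0,0],[0,0,0,0]]'; python3 -m inch '[[0,-0.004,0,0],[0,-0.004,0,0],[0,-0.004,0,0],[0,0,0,0]]'
```

```text
t: 6.2
eef_pos: [0.5066, 0.0211, 0.0763]
tool_rot: [-0.0, 0.998, -0.065, -0.002]
contact_force: [-1.4, -0.2, -1.0]
gripper_width: -0.001
grasp_force: 0.0
t: 6.8
eef_pos: [0.5117, 0.0488, 0.0788]
tool_rot: [-0.0, 0.998, -0.065, 0.001]
contact_force: [0.6, 0.4, 0.2]
gripper_width: 0.002
grasp_force: 0.1
t: 7.2
eef_pos: [0.5127, 0.0606, 0.0783]
tool_rot: [-0.0, 0.998, -0.065, -0.0]
contact_force: [0.3, -0.0, -0.6]
gripper_width: -0.002
grasp_force: 0.2
```

```bash
python3 -m inch '[[0,-0.003,0,0],[0,-0.002,0,0],[0,0,0,0]]'; python3 -m inch '[[0,-0.002,0,0],[0,-0.002,0,0],[0,0,0,0]]'
```

```text
t: 7.5
eef_pos: [0.513, 0.0632, 0.0781]
tool_rot: [0.001, 0.998, -0.066, -0.001]
contact_force: [-1.0, -5.3, 2.4]
gripper_width: -0.002
grasp_force: 2.6
t: 7.8
eef_pos: [0.513, 0.0638, 0.0781]
tool_rot: [0.003, 0.998, -0.067, -0.001]
contact_force: [-0.8, -12.8, 5.3]
gripper_width: -0.003
grasp_force: 6.8
```

The push force is rising against the stop. One more firm nudge, then I'll back off, lift and check.

```bash
python3 -m inch '[[0,-0.002,0,0],[0,0,0,0],[0,0.01,0,0],[0,0.01,0,0],[0,0,-0.04,0],[0,0,-0.04,0],[0,0.04,-0.04,0],[0,0.05,0,0],[0,0.05,0,0],[0,0.05,0,0],[0,0,0,0]]'
python3 - <<'E'
from h import *
a=snap("top","pics/x4.png")["color"][140:225,195:310,::-1]; b=snap("side","pics/y4.png")["color"][185:265,230:310,::-1]
cv2.imwrite("pics/c4.png",np.clip(np.hstack([cv2.resize(a,(460,340)),cv2.resize(b,(340,340))])*1.6,0,255).astype(np.uint8))
E
```

```text
t: 8.9
eef_pos: [0.4855, -0.1403, 0.1935]
tool_rot: [0.001, 0.998, -0.07, -0.0]
contact_force: [0.3, 0.3, 0.4]
gripper_width: 0.001
grasp_force: 0.0
```

View pics/c4.png

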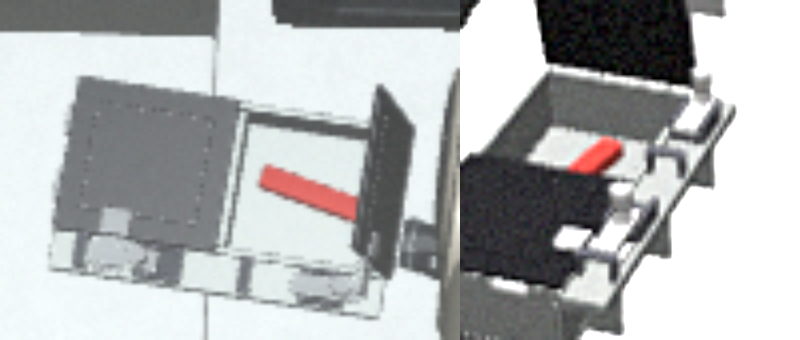

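```bash
python3 - <<'E'
from h import *
p=onz("side",272,222.1,.077);q=onz("side",230+160/4.25,185+189/4.25,.077);print(p,q,np.linalg.norm(p-q))
s=bot.get_obs();print(s["t"],s["eef_pos"],s["contact_force"]); bot.hand_in()
E
```

```text
[0.5099581  0.05695221 0.077     ] [0.51241641 0.08856501 0.077     ] 0.0317082317209452
9.0 [ 0.48700682 -0.13364068  0.19347585] [-0.65081647  1.33615332  0.22941387]
the job is handed in; nothing more can be done
```

I pushed the left lid (over the plaster model) fully shut and then its bolt left to its stop, and handed the job in at 9.0 s. The last pictures show the lid down, the bolt across (knob moved about 30 mm by camera), and the right lid and the wax where they were; the judge's result wasn't shown.

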